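Snug up a taper plug on the air manifold and open the air

ROBOT

A 6-joint arm with a two-finger parallel gripper is mounted at the origin on a cart in front of the work surface, level with it; the furniture and walls round the work are solid. World frame = base frame: x ahead of the robot, y to its left, z up, the work surface at z = 0. Lengths are in m, angles in rad, forces in N, time in s.
With the tool pointing down it reaches from about 0.35 to 0.975 m from the base axis. Payload 4.9 kg.
Tool frame: the origin (TCP) lies between the finger pads; the fingertips stand 25 mm ahead of it and the grasp point (between the pads) lies 6 mm ahead of it (manip.tcp_to_tips is the z of the fingertips in the tool frame, in m); z points along the fingers, y is the line along which they close (so a half turn about z gives the same grasp; the last joint's range is limited). The gripper opens to 85 mm and grips with 20 to 120 N. Pads are 22 mm wide; open, the fingers measure 114 mm over their backs; the gripper's body (76 mm by 85 mm) begins 54 mm behind the grasp point. The pads swing forward as they close: fully open they stand 13 mm farther back than shut.
Start: joints at [1.146, 0.053, 1.613, -0, 1.476, -0.119], TCP at [0.188, 0.596, 0.256] pointing down, gripper open.
Joint ranges: [-3.01, 3.01], [-1.01, 2.22], [0.06, 2.58], [-1.02, 4.17], [0.09, 2.62], [-3.14, 3.14]. Speed limits (rad/s): [2.57, 2.57, 3.14, 3.14, 3.14, 3.14].

INTERFACE

Orientations are given as a unit quaternion [w, x, y, z].
In Python, from plant import manip gives the robot as it stands. The module is installed in compiled form; this text tells all that it offers.
- The arm moves only by the tool arm_command, never from a script. Its argument "moves" is a list of rows, each a list of 3 entries, a list of its own where there are three numbers: the opening, from -1 (shut) to 1 (fully open), then the shift along the tool's x, y, z in units of 0.15 m (1.0 is 0.15 m), then the turn about the tool's z in units of 2 pi rad (1.0 is 2 pi rad). A call has 1 to 20 rows; each row is the pose to reach, as a shift and turn from the pose commanded when the call began, along the tool's axes at that moment, turning the shorter way round; what a row does not reach only later rows make up. A row lasts 1/12 s, in which the tool goes at most 41.7 mm and 7.16 degrees, less where a joint would pass 70% of its speed; a pose out of reach is approached as far as the arm can. A call with a number of a shift or a turn outside -1 to 1 is refused whole. A call with a gripper value outside its range is refused whole. The fingers move at their own pace and stop on an object; the grip force is fixed at half the most. Time passes only in rows, so rows that repeat a pose let the fingers close. It gives the time, the measured TCP pose, the force, the opening and the grip force at its end, in the units of the state.
- manip.state(): the state, without advancing time (a new reading comes with each control period).
- manip.grab_frame(name): name is "scene" or "top" or "wrist"; returns a dict with "frame" (420x560x3 uint8, red, green, blue), "fx", "fy", "cx", "cy" (pixels), "k1" (the pictures are not rectified: a ray, as slopes to the right and down, at radius r is drawn at 1 + k1 r^2 times it, then the intrinsics apply), "R" (3x3) and "t" (3): a world point X has camera coordinates R X + t. Camera axes: x right, y down, z forward; pixel columns grow to the right and rows downward; lengths in m; the calibration is good to about 2 mm. A picture is of the moment at which its call begins. There is no depth.
- manip.job_done(): hands the job in; it is judged then, once.
Trained networks look in a picture, given as the dict that the camera call returned (one of the last four; its "shot" number tells which), for a name from the list of things; names that differ only in an ending like _2 or _b are one class to them, and where a whole thing is asked for, a point or a joint stands for the part that bears it (a point fixed in the world has none). Each returns a list of dicts, best first, with "confidence" (0 to 1); they miss things now and then, are a little off and sometimes report something else, mostly with a low value. They report only what shows in the picture. A call takes as long as a camera call.
- manip.search_frame(picture, target): "extent" ([left, top, right, bottom] in pixels, round what is visible of it).
The state is a dict: "time": time; "joint_pos": joint angles; "joint_vel": joint speeds; "joint_efforts": joint torques, N m; "tool_pos": TCP position; "tool_rot": TCP orientation; "contact_force": force on the tool from outside, world axes, zero at the start; "ft_torque": the same for the moment, N m; "gripper_width": opening from 0.0 (shut) to 1.0 (fully open); "grasp_force": force on a finger pad.
Only numpy, scipy, OpenCV 4.12 (cv2) and the standard library are available. Lean on these libraries where they do the work, as an engineer would, in place of code of your own. Each camera call takes 0.05 s, during which the arm holds its last target. There are 200 camera calls.

TASK

The steel plug in the test line's air manifold has only been started by a few threads: turn it clockwise by its cross bar until the tapered thread bites and it goes snug, then stop - do not force it any further. Only when it is snug, swing the red valve lever fully open, in line with the manifold. Leave the other things on the bench where they are.

Things in the scene. Friction and masses are not known exactly. Their poses are not given: they have to be found in the camera images.
- manifold: Fixed aluminium air manifold (200 x 52 mm, top at z = 40 mm) on a dark base plate (100 x 310 x 6 mm). Origin: centre of the plate's underside; y along the plate, z up, its -x side faces the robot. The plug stands on top at (0, -60 mm); a small brass ball valve with a red lever is at the left (+y) end, stem at (0, +105 mm). Position and yaw vary.
- plug_axis (a point): Point on the plug's upright turning axis at the height of the middle of its cross bar (74 mm above the bench; plug top 83 mm, boss under it ends at 48 mm). The started plug runs free, needing only 0.05 N m (1 N at 55 mm from the axis), for an unknown 0.7 to 2.2 rad of clockwise turning (seen from above) before its thread bites. It does not sink noticeably.
- bar_end_a (a point): Centre of one black ball end (15 mm diameter) of the plug's cross bar. The bar is a level 10 mm steel rod, 68 mm from the axis to either ball's centre, its middle 74 mm above the bench; below it, outside 17 mm from the axis, all is free down to the block's top at 40 mm. Which way it points at the start varies.
- bar_end_b (a point): Centre of the black ball at the other end of the cross bar.
- thread_bite (a joint): How far the taper thread is wedged, in rad of clockwise plug rotation since it began to bite; 0 while it runs free. From the bite on, turning takes 0.45 N m plus 0.75 N m per rad (at 55 mm from the axis: 8 N at the bite, 11 N after 0.2 rad, 16 N after 0.6 rad). Wedged 0.1 to 0.6 rad it is snug and stays so when let go; beyond 0.6 rad it is over-tightened.
- valve_axis (a point): Point on the upright axis of the valve lever, at the height of the middle of the lever's pin, 78 mm above the bench.
- valve_lever (a joint): Angle of the red valve lever: 0 closed (crosswise, pointing from the stem to the manifold's -x side, towards the robot), growing clockwise seen from above to its stop at 1.57, fully open (along the manifold, pointing to its +y, away from the plug). Takes 0.12 N m (2 N at the pin) and stays where it is left; starts at 0 to 0.15.
- lever_pin (a point): Centre of the upright red pin at the end of the lever (12 mm diameter, rising from 56 to 88 mm above the bench, 66 mm from the lever's axis).
- solder_spool: Blue and white spool of solder, 63 x 107 x 45 mm, on the bench right of the manifold; bystander. Origin: centre of its underside.
- side_cutters: Side cutters with red handles, 59 x 146 x 10 mm, lying flat, on the bench well to the right of the manifold; bystander. Origin: centre of its underside.
- heat_sink: Finned aluminium heat sink, 42 x 55 x 26 mm, on the bench left of the manifold; bystander. Origin: centre of its underside.

How it is judged:
On the way, in this order (a step that is already met when the one before it is completed fails the run):
1. the plug is snug (wedged by more than 0.1 rad) with the valve lever still closed (value of joint thread_bite above 0.1 rad and value of joint valve_lever below 0.35 rad), for 0.2 s.
2. the valve lever is fully open (value of joint valve_lever above 1.45 rad), for 0.2 s.
At the end, for the whole second after the job is handed in: The plug is snug: its thread is wedged by 0.1 to 0.6 rad; the valve lever stands open, within 0.12 rad of its stop; spool, side cutters and heat sink are within 30 mm of where they stood (value of joint thread_bite between 0.1 and 0.6 rad and value of joint valve_lever above 1.45 rad and distance of each of solder_spool, side_cutters, heat_sink from where it was at the start of the episode below 0.03 m); the robot touches nothing.
It fails at once if the plug is over-tightened: wedged by more than 0.6 rad (value of joint thread_bite above 0.6 rad).
It fails at once if the valve is opened while the plug is not snug (value of joint valve_lever above 0.4 rad and value of joint thread_bite below 0.1 rad).
It fails at once if a bystander (spool, side cutters, heat sink) is moved by more than 30 mm (distance of any of solder_spool, side_cutters, heat_sink from where it was at the start of the episode above 0.03 m).
It also fails if it takes over 51 s, if anything falls off the work surface, if the arm or the gripper's body presses on something with over 40 N, if the wrist force passes 120 N, or if a joint passes its speed limit or range.

## Working session

There is one attempt and no reset: what is moved stays moved. The work goes in short steps, Python scripts to look and compute and a tool call to move; the robot and the scene stay as the last step left them, time stands still between calls to the robot, and variables do not carry over. Pictures are saved under pics/ and viewed, at most 13 in all, crops included, and the job is handed in when it is done.

Besides the shell and the picture viewer there is one more tool, called after "Call:" as a command line: name --argument value ..., lists and objects as JSON in quotes. arm_command: Moves the arm, as the interface text tells. Shifts and turns lie within -1 to 1; 1 stands for 0.15 m of shift or 2 pi rad of turn. Its arguments: {"type":"object","properties":{"moves":{"type":"array"}},"required":["moves"]}

```bash
mkdir -p pics; cat > h.py <<'E'
import numpy as np, cv2
from plant import manip
def ray(p,u,v):
    K=np.array([[p['fx'],0,p['cx']],[0,p['fy'],p['cy']],[0,0,1.]])
    q=cv2.undistortPoints(np.array([[[u,v]]],float),K,np.array([p['k1'],0,0,0,0.]))[0,0]
    # exact inverse for forward model x*(1+k1 r^2)
    R=np.array(p['R']);t=np.array(p['t'])
    return -R.T@t, R.T@np.array([q[0],q[1],1.])
def at_z(p,u,v,z):
    o,d=ray(p,u,v); return o+d*(z-o[2])/d[2]
def proj(p,X):
    c=np.array(p['R'])@np.array(X)+np.array(p['t']); x,y=c[:2]/c[2]; s=1+p['k1']*(x*x+y*y)
    return p['fx']*x*s+p['cx'],p['fy']*y*s+p['cy']
def save(p,n): cv2.imwrite('pics/'+n+'.png',np.array(p['frame'])[:,:,::-1])
E
python3 - <<'E'
from h import *
s=manip.state();print(s)
for n in ['top','scene']:
    p=manip.grab_frame(n);save(p,n+'0')
    for t,z in [('bar_end_a',.074),('lever_pin',.078),('manifold',.03),('solder_spool',.02),('heat_sink',.02)]:
        for d in manip.search_frame(p,t)[:3]:
            e=d['extent'];print(n,t,round(d['confidence'],2),np.round(e,1),np.round(at_z(p,(e[0]+e[2])/2,(e[1]+e[3])/2,z),4))
E
```

```text
{'time': 0.0, 'joint_pos': array([ 1.14600733e+00,  5.33517641e-02,  1.61432124e+00, -1.47494083e-05,
        1.47598183e+00, -1.19006911e-01]), 'joint_vel': array([ 4.73653935e-04,  9.34959562e-05,  3.57709451e-04,  1.27110695e-03,
       -4.11456703e-04,  8.88530457e-06]), 'joint_efforts': array([ 2.08159960e-03, -3.93669748e+01, -3.70186400e+01,  1.92535563e-04,
        7.14686859e-03, -7.36853565e-06]), 'tool_pos': array([0.18791643, 0.59547382, 0.25504985]), 'tool_rot': array([-2.69838166e-04,  1.52295305e-01,  9.88334496e-01, -9.95180998e-04]), 'contact_force': array([-0.31219647,  0.05210354, -0.27024278]), 'ft_torque': array([ 0.02530124, -0.02696002,  0.02231946]), 'grasp_force': 0.0, 'gripper_width': 0.9976740241797432}
top bar_end_a 0.54 [254.5 218.  307.1 226.9] [ 0.5384 -0.1343  0.074 ]
top lever_pin 0.56 [218.5 219.6 226.3 247.3] [0.5074 0.0318 0.078 ]
top manifold 0.58 [210.9 207.6 315.4 248.3] [ 0.531  -0.0822  0.03  ]
top solder_spool 0.76 [326.1 211.6 346.6 236.9] [ 0.5417 -0.299   0.02  ]
top solder_spool 0.34 [210.  205.1 313.9 247.1] [ 0.5384 -0.0783  0.02  ]
top solder_spool 0.17 [256.6 212.3 309.8 225.3] [ 0.5598 -0.1414  0.02  ]
top heat_sink 0.83 [162.9 219.4 183.9 243.5] [0.5246 0.186  0.02  ]
top heat_sink 0.61 [255.3 213.2 309.2 227.8] [ 0.5547 -0.1386  0.02  ]
scene bar_end_a 0.55 [253.3 208.8 301.  224.8] [ 0.5446 -0.139   0.074 ]
scene lever_pin 0.59 [211.2 199.7 235.3 219.4] [0.4892 0.0036 0.078 ]
scene manifold 0.58 [208.1 200.7 315.2 262.8] [ 0.516  -0.1063  0.03  ]
scene solder_spool 0.78 [315.2 238.  341.2 269.3] [ 0.5411 -0.2984  0.02  ]
scene heat_sink 0.61 [175.6 199.7 197.  214. ] [0.5088 0.1826 0.02  ]
```

View pics/top0.png

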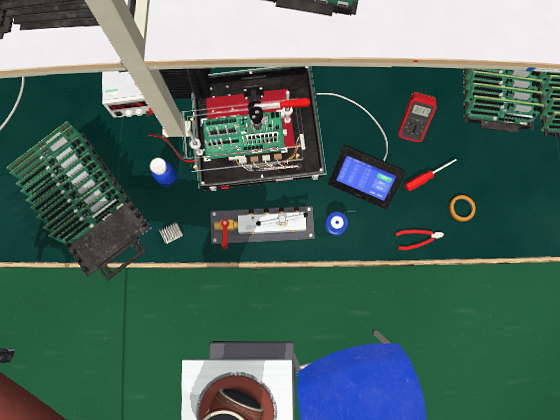

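View pics/scene0.png

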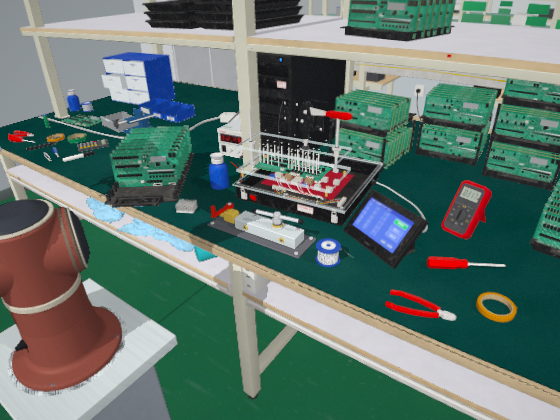

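The top view shows the manifold lying across at about (262,223), with the red lever at (225,232) pointing toward the robot. The spool is on its right at (337,222) and the heat sink on its left at (172,232). I'm moving the wrist camera over it.

Call:
arm_command --moves '[[1, [-0.77, -0.935, -0.1], 0], [1, [-0.77, -0.935, -0.1], 0], [1, [-0.77, -0.935, -0.1], 0], [1, [-0.77, -0.935, -0.1], 0], [1, [-0.77, -0.935, -0.1], 0]]'

```text
time: 1.02
tool_pos: [0.2573, 0.4243, 0.2718]
tool_rot: [0.001, 0.153, 0.988, -0.0]
contact_force: [-0.2, 0.3, 0.9]
gripper_width: 1.002
grasp_force: 0.0
```

Call:
arm_command --moves '[[1, [-0.77, -0.935, -0.1], 0], [1, [-0.77, -0.935, -0.1], 0], [1, [-0.77, -0.935, -0.1], 0], [1, [-0.77, -0.935, -0.1], 0], [1, [-0.77, -0.935, -0.1], 0]]'

```text
time: 1.43
tool_pos: [0.3252, 0.2557, 0.2872]
tool_rot: [0.001, 0.154, 0.988, -0.0]
contact_force: [-0.4, -0.9, -0.3]
gripper_width: 1.003
grasp_force: 0.0
```

Call:
arm_command --moves '[[1, [-0.77, -0.935, -0.1], 0], [1, [-0.77, -0.935, -0.1], 0], [1, [-0.77, -0.935, -0.1], 0], [1, [-0.77, -0.935, -0.1], 0], [1, [-0.77, -0.935, -0.1], 0]]'

```text
time: 1.85
tool_pos: [0.393, 0.0866, 0.3022]
tool_rot: [0.001, 0.155, 0.988, -0.001]
contact_force: [0.4, 0.4, -0.6]
gripper_width: 0.999
grasp_force: 0.0
```

Call:
arm_command --moves '[[1, [-0.77, -0.935, -0.1], 0], [1, [-0.77, -0.935, -0.1], 0], [1, [-0.77, -0.935, -0.1], 0], [1, [-0.77, -0.935, -0.1], 0], [1, [-0.77, -0.935, -0.1], 0], [1, [-0.77, -0.935, -0.1], 0]]'

```text
time: 2.35
tool_pos: [0.4606, -0.0812, 0.3166]
tool_rot: [0.0, 0.155, 0.988, -0.0]
contact_force: [-0.1, 0.2, -0.1]
gripper_width: 0.999
grasp_force: 0.0
```

```bash
python3 - <<'E'
from h import *
s=manip.state();print(s['time'],s['joint_pos'].round(3),s['tool_pos'].round(4),s['tool_rot'].round(4),s['contact_force'].round(2))
p=manip.grab_frame('wrist');save(p,'w1');print(-np.array(p['R']).T@p['t'],p['fx'],p['k1'])
for t,z in [('bar_end_a',.074),('lever_pin',.088),('manifold',.04),('valve_axis',.078),('plug_axis',.083)]:
    for d in manip.search_frame(p,t)[:3]:
            e=d['extent'];print(t,round(d['confidence'],2),np.round(e,1),np.round(at_z(p,(e[0]+e[2])/2,(e[1]+e[3])/2,z),4))
E
```

```text
2.35 [-3.330e-01 -3.650e-01  1.886e+00 -1.000e-03  1.620e+00 -1.594e+00] [ 0.4606 -0.0812  0.3166] [ 1.000e-04  1.548e-01  9.880e-01 -4.000e-04] [-0.07  0.23 -0.08]
[ 0.3906276  -0.05903905  0.43329381] 294.48994006094733 -0.03589519131926467
bar_end_a 0.85 [211.9 229.7 312.6 287.1] [ 0.5472 -0.1338  0.074 ]
lever_pin 0.69 [358.3 164.2 386.  220.9] [0.4995 0.023  0.088 ]
manifold 0.73 [196.8 161.4 404.9 285.1] [ 0.5272 -0.0715  0.04  ]
manifold 0.2 [210.8 229.9 313.3 287.2] [ 0.5621 -0.1412  0.04  ]
valve_axis 0.87 [196.4 163.7 405.2 284.2] [ 0.5149 -0.0706  0.078 ]
plug_axis 0.58 [198.  161.9 402.9 286.2] [ 0.5131 -0.0709  0.083 ]
```

View pics/w1.png

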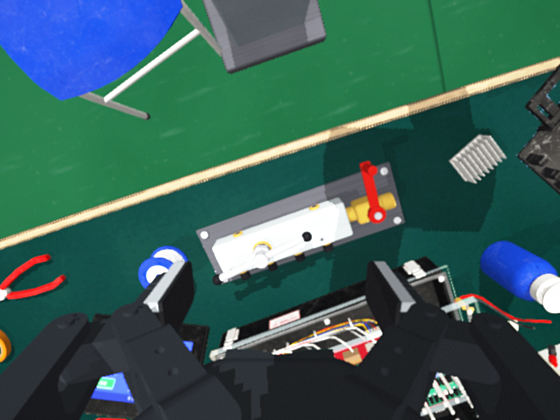

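The wrist view shows the bar ends as black balls near (217,280) and (307,238), with the plug near (262,255). The lever stem is at (376,215) and its pin at (366,170). The fin shape at (478,158) is the heat sink. Next I'll enlarge it for accuracy.

```bash
python3 - <<'E'
from h import *
im=cv2.imread('pics/w1.png')[150:300,190:410]
cv2.imwrite('pics/w1c.png',cv2.resize(im,(792,540),interpolation=cv2.INTER_CUBIC))
E
```

```text
(no output)
```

View pics/w1c.png

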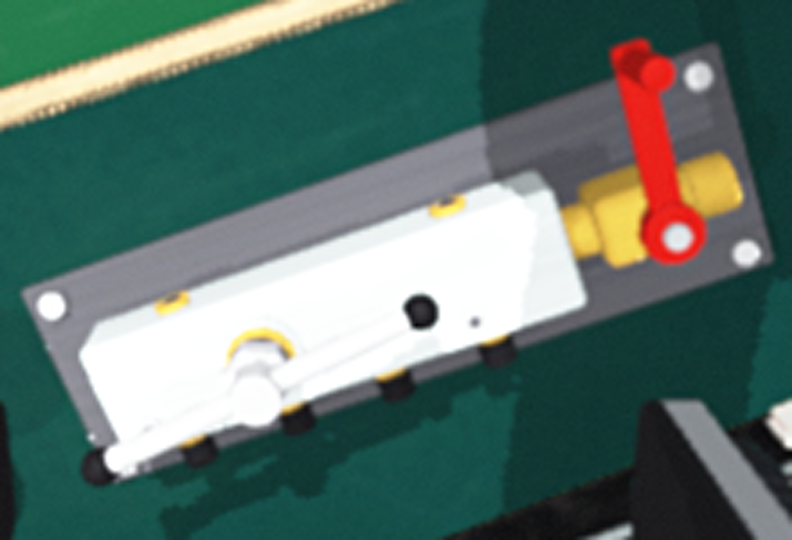

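```bash
python3 - <<'E'
from h import *
p=manip.grab_frame('wrist')
a=at_z(p,217.5,279.7,.074);b=at_z(p,306.9,236.7,.074)
c=(a+b)/2;print(a,b,c,np.linalg.norm(a-b)/2,'bar ang',np.degrees(np.arctan2(*(b-a)[:2][::-1])))
pin=at_z(p,372.8,170.6,.088);print('pin',pin)
for f in [(204.2,234.6),(384.2,171),(397.2,220.1)]:
    print('screw',at_z(p,*f,.008))
for z in (.05,.056,.06,.065,.07):
    st=at_z(p,378.3,215.8,z);print(z,st,np.linalg.norm((st-pin)[:2]),np.linalg.norm((st-c)[:2]),'dir', np.degrees(np.arctan2(*(st-c)[:2][::-1])))
for x in (a,b,pin): print(proj(p,x))
E
```

```text
[ 0.55853749 -0.19725635  0.074     ] [ 0.53440934 -0.06311672  0.074     ] [ 0.54647341 -0.13018653  0.074     ] 0.06814617885009205 bar ang 100.19694784458542
pin [0.47196889 0.03420527 0.088     ]
screw [ 0.510292   -0.21497811  0.008     ]
screw [0.49662479 0.07076867 0.008     ]
screw [0.57653099 0.07460453 0.008     ]
0.05 [0.54407748 0.03801808 0.05      ] 0.07220932227858307 0.1682216759104734 dir 90.81607313471595
0.056 [0.54165498 0.03655666 0.056     ] 0.06972574836803766 0.1668127991873643 dir 91.6552329615875
0.06 [0.54003998 0.03558238 0.06      ] 0.06808501630509174 0.1658937071617513 dir 92.2225123935055
0.065 [0.53802123 0.03436453 0.065     ] 0.06605252902866912 0.1647679960607993 dir 92.9404188003016
0.07 [0.53600248 0.03314668 0.07      ] 0.06404233568770488 0.16366850643709427 dir 93.66808622471527
(np.float64(217.50000000000364), np.float64(279.6999999999968))
(np.float64(306.9), np.float64(236.70000000000084))
(np.float64(372.79999999997926), np.float64(170.60000000001003))
```

Call:
arm_command --moves '[[-0.18, [-0.795, -0.418, 0.8], 0.172], [-0.18, [-0.795, -0.418, 0.8], 0.172], [-0.18, [-0.795, -0.418, 0.8], 0.172], [-0.18, [-0.795, -0.418, 0.8], 0.172], [-0.18, [-0.795, -0.418, 0.8], 0.172], [-0.18, [-0.795, -0.418, 0.8], 0.172], [-0.18, [-0.795, -0.418, 0.8], 0.172], [-0.18, [-0.795, -0.418, 0.8], 0.172], [-0.18, [-0.795, -0.418, 0.8], 0.172], [-0.18, [-0.795, -0.418, 0.8], 0.172], [-0.18, [-0.795, -0.418, 0.8], 0.172]]'

```text
time: 3.62
tool_pos: [0.5547, -0.173, 0.1964]
tool_rot: [0.0, 0.638, 0.77, 0.0]
contact_force: [0.6, 0.1, 0.6]
gripper_width: 0.41
grasp_force: 0.0
```

```bash
python3 - <<'E'
from h import *
s=manip.state();print(s['time'],s['joint_pos'].round(3),s['tool_pos'].round(4),s['tool_rot'].round(4),s['contact_force'].round(2),s['gripper_width'])
p=manip.grab_frame('wrist');
for X in [(.5585,-.1973,.074),(.5344,-.0631,.074)]: 
    u=proj(p,X);print(u);cv2.circle(f:=p['frame'],(int(u[0]),int(u[1])),3,(255,0,255),1)
save(p,'w2')
E
```

```text
3.6167 [-0.43  -0.007  1.775  0.     1.373 -0.618] [ 0.5547 -0.173   0.1964] [1.000e-04 6.377e-01 7.702e-01 0.000e+00] [0.62 0.12 0.62] 0.410447199416326
(np.float64(279.4754052602659), np.float64(240.23866583215394))
(np.float64(281.2542711783974), np.float64(70.05171888833087))
```

View pics/w2.png

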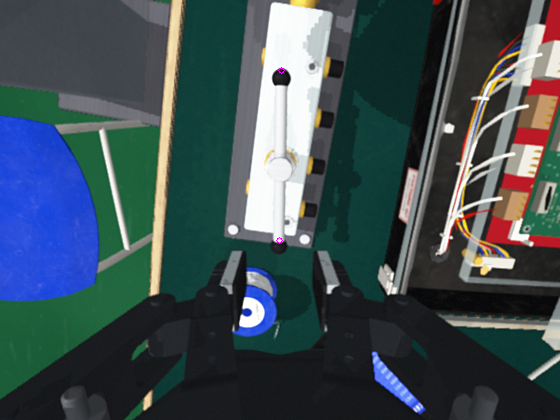

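The bar stands upright in the picture, with balls at (279,245) and (281,77). The fingers straddle its line; my earlier estimate is off by a few mm, so I'm refining it.

```bash
python3 - <<'E'
from h import *
s=manip.state();print(s['tool_pos'].round(4))
p=manip.grab_frame('wrist');g=cv2.cvtColor(p['frame'],cv2.COLOR_RGB2GRAY)
P=[]
for (x0,y0,x1,y1) in [(266,236,294,258),(266,64,296,92)]:
    m=(g[y0:y1,x0:x1]<45).astype(np.uint8);n,l,st,ce=cv2.connectedComponentsWithStats(m)
    i=1+np.argmax(st[1:,4]);print(st[i],ce[i]+[x0,y0]);
    P.append(at_z(p,*(ce[i]+[x0,y0]),.074))
a,b=P;print(a,b,(a+b)/2,np.linalg.norm(a-b)/2,np.degrees(np.arctan2(*(b-a)[:2][::-1])))
E
```

```text
[ 0.5547 -0.1731  0.1964]
[  3   5  19  14 173] [278.31791908 247.50867052]
[  7   5  17  16 216] [280.91666667  76.89814815]
[ 0.55876509 -0.2043952   0.074     ] [ 0.53507496 -0.06795938  0.074     ] [ 0.54692003 -0.13617729  0.074     ] 0.0692386397684957 99.85038081411632
```

Call:
arm_command --moves '[[-0.18, [-0.06, 0, 0.3], 0], [-0.18, [-0.06, 0, 0.5], 0], [-0.18, [-0.06, 0, 0.65], 0], [-0.18, [-0.06, 0, 0.75], 0], [-0.18, [-0.06, 0, 0.83], 0], [-0.18, [-0.06, 0, 0.83], 0], [-0.18, [-0.06, 0, 0.83], 0]]'

```text
time: 4.3
tool_pos: [0.5563, -0.1825, 0.0718]
tool_rot: [-0.0, 0.639, 0.769, -0.0]
contact_force: [-0.4, 0.7, -0.5]
gripper_width: 0.408
grasp_force: 0.0
```

```bash
python3 - <<'E'
from h import *
s=manip.state();print(s['time'],s['joint_pos'].round(3),s['tool_pos'].round(4),s['tool_rot'].round(4),s['contact_force'].round(2),s['gripper_width'])
p=manip.grab_frame('wrist');save(p,'w3')
E
```

```text
4.3 [-0.444  0.145  1.842 -0.     1.156 -0.629] [ 0.5563 -0.1825  0.0718] [-2.000e-04  6.388e-01  7.694e-01 -1.000e-04] [-0.38  0.75 -0.49] 0.4080742103990737
```

View pics/w3.png

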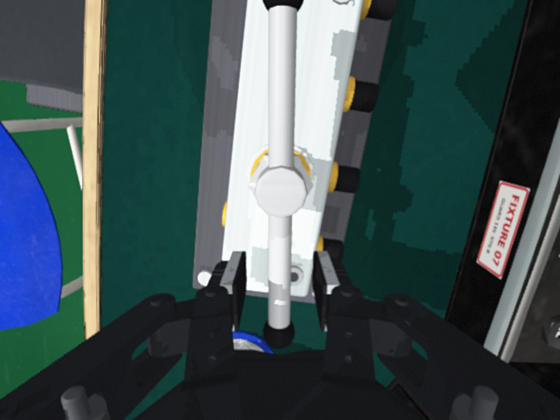

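The fingers straddle the bar cleanly at (238,280) and (322,280). The plug top is at (280,190) and the ball at (280,335).

```bash
python3 - <<'E'
from h import *
p=manip.grab_frame('wrist')
print(at_z(p,280,190,.083),at_z(p,279,336,.074),at_z(p,282,0,.074))
from scipy.spatial.transform import Rotation as Ro
s=manip.state();print(proj(p,s['tool_pos']))
E
```

```text
[ 0.54729094 -0.1346819   0.083     ] [ 0.56017678 -0.20585715  0.074     ] [ 0.53610095 -0.07098253  0.074     ]
(np.float64(282.3392347642991), np.float64(293.18741611953874))
```

Call:
arm_command --moves '[[-0.64, [0, 0, 0], 0], [-0.64, [0, 0, 0], 0], [-0.64, [0, 0, 0], 0], [-0.64, [0, 0, 0], 0], [-0.64, [0, 0, 0], 0], [-0.64, [0, 0, 0], 0]]'

```text
time: 4.9
tool_pos: [0.5563, -0.1826, 0.0719]
tool_rot: [0.0, 0.639, 0.769, 0.0]
contact_force: [-0.6, 0.9, -1.1]
gripper_width: 0.177
grasp_force: 0.0
```

Call:
arm_command --moves '[[-0.64, [0.0016, -0.032, 0], 0.016], [-0.64, [0.0064, -0.0636, 0], 0.0318], [-0.64, [0.0143, -0.0946, 0], 0.0477], [-0.64, [0.0253, -0.1246, 0], 0.0637], [-0.64, [0.0392, -0.1534, 0], 0.0796], [-0.64, [0.0559, -0.1807, 0], 0.0955], [-0.64, [0.0559, -0.1807, 0], 0.0955], [-0.64, [0.0559, -0.1807, 0], 0.0955]]'

```text
time: 5.57
tool_pos: [0.528, -0.1794, 0.0718]
tool_rot: [0.0, 0.837, 0.547, -0.0]
contact_force: [0.1, 0.5, -0.7]
gripper_width: 0.181
grasp_force: 0.0
```

```bash
cat >> h.py <<'E'
def rep(ax=(.547,-.1355)):
    s=manip.state();q=s['tool_rot'];d=s['tool_pos'][:2]-ax;f=s['contact_force']
    tau=d[0]*f[1]-d[1]*f[0]
    print('t',s['time'],'q6',s['joint_pos'][5].round(3),'pos',s['tool_pos'].round(4),'yaw',round(np.degrees(2*np.arctan2(q[2],q[1])),2),'r',np.linalg.norm(d).round(4),'polar',round(np.degrees(np.arctan2(d[1],d[0]))%360,2),'F',f.round(2),'tau',round(tau,3),'grip',s['gripper_width'].round(3))
E
python3 -c "
from h import *
rep()"
```

```text
Traceback (most recent call last):
  File "h.py", line 18, in rep
    print('t',s['time'],'q6',s['joint_pos'][5].round(3),'pos',s['tool_pos'].round(4),'yaw',round(np.degrees(2*np.arctan2(q[2],q[1])),2),'r',np.linalg.norm(d).round(4),'polar',round(np.degrees(np.arctan2(d[1],d[0]))%360,2),'F',f.round(2),'tau',round(tau,3),'grip',s['gripper_width'].round(3))
                                                                                                                                                                                                                                                                       ^^^^^^^^^^^^^^^^^^^^^^^^
AttributeError: 'float' object has no attribute 'round'
```

```bash
sed -i "s/s\['gripper_width'\].round(3)/round(s['gripper_width'],3)/" h.py; python3 -c "
from h import *
rep()"
```

```text
t 5.5667 q6 -0.048 pos [ 0.528  -0.1794  0.0718] yaw 66.32 r 0.0478 polar 246.63 F [ 0.14  0.54 -0.74] tau -0.004 grip 0.181
```

Call:
arm_command --moves '[[-0.64, [0.0016, -0.032, 0], 0.016], [-0.64, [0.0036, -0.0478, 0], 0.0239], [-0.64, [0.0036, -0.0478, 0], 0.0239]]'

```text
time: 5.82
tool_pos: [0.5219, -0.176, 0.0719]
tool_rot: [0.0, 0.876, 0.482, -0.0]
contact_force: [-0.3, 0.6, 0.0]
gripper_width: 0.18
grasp_force: 0.0
```

Call:
arm_command --moves '[[-0.64, [0.0016, -0.032, 0], 0.016], [-0.64, [0.0036, -0.0478, 0], 0.0239], [-0.64, [0.0036, -0.0478, 0], 0.0239]]'

```text
time: 6.07
tool_pos: [0.5161, -0.1717, 0.0718]
tool_rot: [0.0, 0.91, 0.415, -0.0]
contact_force: [0.1, -0.8, 0.4]
gripper_width: 0.179
grasp_force: 0.0
```

Call:
arm_command --moves '[[-0.64, [0.0016, -0.032, 0], 0.016], [-0.64, [0.0036, -0.0478, 0], 0.0239], [-0.64, [0.0036, -0.0478, 0], 0.0239]]'

```text
time: 6.32
tool_pos: [0.5111, -0.1665, 0.0718]
tool_rot: [0.0, 0.938, 0.346, -0.0]
contact_force: [-0.5, 0.4, -0.1]
gripper_width: 0.183
grasp_force: 0.0
```

Call:
arm_command --moves '[[-0.64, [0.0016, -0.032, 0], 0.016], [-0.64, [0.0036, -0.0478, 0], 0.0239], [-0.64, [0.0036, -0.0478, 0], 0.0239]]'

```text
time: 6.57
tool_pos: [0.5068, -0.1607, 0.0718]
tool_rot: [-0.0, 0.961, 0.275, -0.0]
contact_force: [0.5, -0.7, -0.1]
gripper_width: 0.183
grasp_force: 0.0
```

```bash
python3 -c "
from h import *
rep()"
```

```text
t 6.5667 q6 0.566 pos [ 0.5068 -0.1607  0.0718] yaw 31.93 r 0.0475 polar 212.07 F [ 0.49 -0.7  -0.12] tau 0.041 grip 0.183
```

Call:
arm_command --moves '[[-0.64, [0.0016, -0.032, 0], 0.016], [-0.64, [0.0036, -0.0478, 0], 0.0239], [-0.64, [0.0036, -0.0478, 0], 0.0239]]'

```text
time: 6.82
tool_pos: [0.5035, -0.1543, 0.0718]
tool_rot: [-0.0, 0.979, 0.202, -0.0]
contact_force: [-0.2, -0.3, -0.3]
gripper_width: 0.181
grasp_force: 0.0
```

Call:
arm_command --moves '[[-0.64, [0.0016, -0.032, 0], 0.016], [-0.64, [0.0036, -0.0478, 0], 0.0239], [-0.64, [0.0036, -0.0478, 0], 0.0239]]'

```text
time: 7.07
tool_pos: [0.5012, -0.1475, 0.0718]
tool_rot: [-0.0, 0.992, 0.128, -0.0]
contact_force: [-0.3, -0.5, 0.1]
gripper_width: 0.177
grasp_force: 0.0
```

```bash
python3 -c "
from h import *
rep()"
```

```text
t 7.0667 q6 0.885 pos [ 0.5012 -0.1475  0.0718] yaw 14.75 r 0.0474 polar 194.68 F [-0.27 -0.54  0.13] tau 0.022 grip 0.177
```

Call:
arm_command --moves '[[-0.64, [0.0016, -0.032, 0], 0.016], [-0.64, [0.0036, -0.0478, 0], 0.0239], [-0.64, [0.0036, -0.0478, 0], 0.0239]]'

```text
time: 7.32
tool_pos: [0.4999, -0.1404, 0.0718]
tool_rot: [-0.0, 0.999, 0.054, -0.0]
contact_force: [0.2, 0.4, 0.7]
gripper_width: 0.181
grasp_force: 0.0
```

Call:
arm_command --moves '[[-0.64, [0.0016, -0.032, 0], 0.016], [-0.64, [0.0036, -0.0478, 0], 0.0239], [-0.64, [0.0036, -0.0478, 0], 0.0239]]'

```text
time: 7.57
tool_pos: [0.4997, -0.1333, 0.0718]
tool_rot: [-0.0, 1.0, -0.021, -0.0]
contact_force: [-0.5, -0.2, -0.9]
gripper_width: 0.18
grasp_force: 0.0
```

```bash
python3 -c "
from h import *
rep()"
```

```text
t 7.5667 q6 1.209 pos [ 0.4997 -0.1333  0.0718] yaw -2.45 r 0.0474 polar 177.29 F [-0.55 -0.24 -0.87] tau 0.013 grip 0.18
```

```bash
python3 -c "
from h import *
p=manip.grab_frame('wrist');save(p,'w4')"
```

```text
(no output)
```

View pics/w4.png

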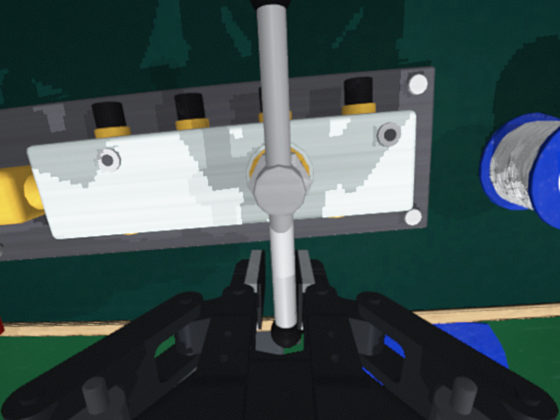

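The bar, from (270,0) to (287,338), has followed and rests against the right finger at (305,285).

Call:
arm_command --moves '[[-0.64, [0.0016, -0.032, 0], 0.016], [-0.64, [0.0036, -0.0478, 0], 0.0239], [-0.64, [0.0036, -0.0478, 0], 0.0239]]'

```text
time: 7.87
tool_pos: [0.5006, -0.1278, 0.0721]
tool_rot: [0.002, 0.995, -0.096, 0.0]
contact_force: [-0.4, -5.8, -0.4]
gripper_width: 0.181
grasp_force: 3.2
```

Call:
arm_command --moves '[[-0.64, [0.0016, -0.032, 0], 0.016], [-0.64, [0.0036, -0.0478, 0], 0.0239], [-0.64, [0.0036, -0.0478, 0], 0.0239]]'

```text
time: 8.12
tool_pos: [0.5022, -0.1214, 0.072]
tool_rot: [0.003, 0.985, -0.171, -0.0]
contact_force: [-2.5, -9.2, -0.3]
gripper_width: 0.178
grasp_force: 4.3
```

```bash
python3 -c "
from h import *
rep()"
```

```text
t 8.1167 q6 1.538 pos [ 0.5022 -0.1214  0.072 ] yaw -19.67 r 0.047 polar 162.57 F [-2.47 -9.16 -0.27] tau 0.445 grip 0.178
```

Call:
arm_command --moves '[[-0.64, [0.0016, -0.032, 0], 0.016], [-0.64, [0.0016, -0.032, 0], 0.016], [-0.64, [0.0016, -0.032, 0], 0.016]]'

```text
time: 8.37
tool_pos: [0.5037, -0.1172, 0.0718]
tool_rot: [0.003, 0.976, -0.219, -0.0]
contact_force: [-3.8, -8.0, 0.0]
gripper_width: 0.184
grasp_force: 4.7
```

```bash
python3 -c "
from h import *
rep();manip.grab_frame('top');rep()
p=manip.grab_frame('wrist');save(p,'w5')"
```

```text
t 8.3667 q6 1.646 pos [ 0.5037 -0.1172  0.0718] yaw -25.35 r 0.047 polar 157.06 F [-3.8  -8.    0.05] tau 0.416 grip 0.184
t 8.4167 q6 1.646 pos [ 0.5037 -0.1172  0.0718] yaw -25.35 r 0.0471 polar 157.07 F [-3.79 -8.9  -0.16] tau 0.455 grip 0.185
```

View pics/w5.png

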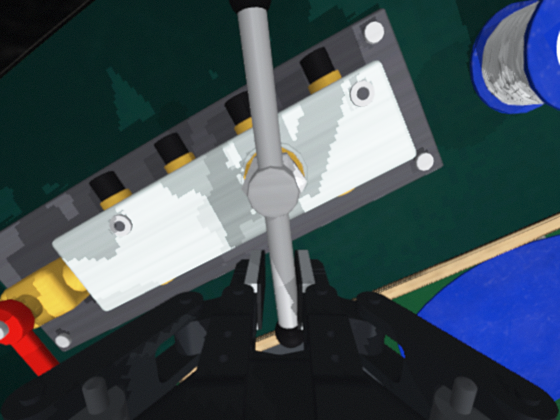

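Call:
arm_command --moves '[[-0.64, [0.0008, -0.0224, 0], 0.011], [-0.64, [0.0008, -0.0224, 0], 0.011], [-0.64, [0.0008, -0.0224, 0], 0.011]]'

```text
time: 8.72
tool_pos: [0.5049, -0.1144, 0.0718]
tool_rot: [0.003, 0.967, -0.253, -0.001]
contact_force: [-4.4, -9.7, 0.5]
gripper_width: 0.178
grasp_force: 5.3
```

```bash
python3 -c "
from h import *
rep();print(manip.state()['ft_torque']);manip.grab_frame('top');rep();manip.grab_frame('top');rep()
p=manip.grab_frame('wrist');g=cv2.cvtColor(p['frame'],cv2.COLOR_RGB2GRAY)
m=(g[:40,200:300]<40)
print(p['frame'][12,225:280].sum(1)//3, p['frame'][40,225:290].sum(1)//3)
b=cv2.imread('pics/w5.png');print(b[12,225:280].sum(1)//3)
save(p,'w6')"
```

```text
t 8.7167 q6 1.721 pos [ 0.5049 -0.1144  0.0718] yaw -29.3 r 0.0471 polar 153.36 F [-4.42 -9.74  0.49] tau 0.503 grip 0.178
[-1.31041108  0.64806908  0.1248485 ]
t 8.7667 q6 1.721 pos [ 0.5049 -0.1144  0.0718] yaw -29.3 r 0.0471 polar 153.36 F [ -4.13 -10.15   0.71] tau 0.514 grip 0.184
t 8.8167 q6 1.721 pos [ 0.5049 -0.1144  0.0718] yaw -29.3 r 0.0471 polar 153.41 F [-4.64 -8.86  0.82] tau 0.471 grip 0.182
[ 24  26  26  24  26  25  22  18   9  11  28  67 103 123 130 139 145 147
 153 155 159 166 170 176 179 178 177 176 175 173 169 174 203 222 220 212
 203 195 171  91  28  23  26  25  25  24  26  25  26  24  25  28  24  27
  29] [ 25  24  26  23  23  23  26  26  25  24  26  25  24  45  89 113 122 130
 135 141 145 150 155 158 163 168 175 179 181 179 177 175 174 173 170 167
 165 162 159 159 173 179 138  57  21  24  26  27  27  25  26  26  26  27
  24  25  26  28  25  25  24  26  25  27  25]
[ 25  24  23  24  26  24  26  26  25  21  15  10  29  68 102 125 134 140
 142 146 152 155 160 164 169 175 179 178 177 176 176 176 172 170 166 163
 161 158 152 146 132  93  39  21  24  25  26  23  26  24  24  27  25  24
  25]
```

The plug is snug: total torque is about 0.62 N·m, so it is wedged about 0.23 rad. Next I release it, lift, and move over the lever pin.

Call:
arm_command --moves '[[-0.18, [0, 0, 0], 0], [-0.18, [0, 0, 0], 0], [-0.18, [0, 0, 0], 0], [-0.18, [0, 0, 0], 0], [-0.18, [0, 0, -0.15], 0], [-0.18, [0, 0, -0.4], 0], [-0.18, [0, 0, -0.65], 0], [-0.18, [0, 0, -0.72], 0], [-0.18, [0, 0, -0.72], 0]]'

```text
time: 9.62
tool_pos: [0.5085, -0.1125, 0.1849]
tool_rot: [0.0, 0.967, -0.255, 0.005]
contact_force: [0.7, -0.1, -0.6]
gripper_width: 0.409
grasp_force: 0.0
```

Call:
arm_command --moves '[[-0.18, [-0.658, -0.724, 0], 0.035], [-0.18, [-0.658, -0.724, 0], 0.035], [-0.18, [-0.658, -0.724, 0], 0.035], [-0.18, [-0.658, -0.724, 0], 0.035], [-0.18, [-0.658, -0.724, 0], 0.035], [-0.18, [-0.658, -0.724, 0], 0.035], [-0.18, [-0.658, -0.724, 0], 0.035]]'

```text
time: 10.2
tool_pos: [0.4731, 0.0313, 0.1785]
tool_rot: [0.0, 0.933, -0.36, -0.001]
contact_force: [-0.1, -0.7, 0.5]
gripper_width: 0.407
grasp_force: 0.0
```

```bash
python3 -c "
from h import *
rep()
p=manip.grab_frame('wrist');save(p,'w7')"
```

```text
t 10.2 q6 2.215 pos [0.4731 0.0313 0.1785] yaw -42.14 r 0.1824 polar 113.9 F [-0.07 -0.66  0.49] tau 0.061 grip 0.407
```

View pics/w7.png

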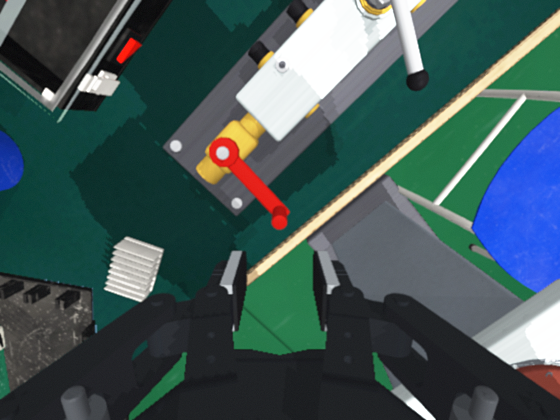

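The pin top is at about (279,221), the stem cap at (223,152), and the bar's ball at (418,79).

```bash
python3 - <<'E'
from h import *
p=manip.grab_frame('wrist');f=p['frame'].astype(int)
m=((f[...,0]>130)&(f[...,1]<60)&(f[...,2]<60)).astype(np.uint8);m[:, :200]=0;m[235:]=0;m[:205]=0
ys,xs=np.nonzero(m);print('pin blob',xs.min(),xs.max(),ys.min(),ys.max())
pin=at_z(p,279.5,220.5,.088);print('pin',pin)
for z in (.06,.065,.07): s=at_z(p,222.5,152.5,z);print(z,s,np.linalg.norm((s-pin)[:2]),np.degrees(np.arctan2(*(pin-s)[:2][::-1])))
a=at_z(p,418,79.5,.074);print('ball',a,np.degrees(np.arctan2(a[1]+.1355,a[0]-.547)),np.hypot(a[1]+.1355,a[0]-.547))
E
```

```text
pin blob 263 288 205 229
pin [0.47507395 0.02777862 0.088     ]
0.06 [0.5402495  0.02928686 0.06      ] 0.06519300424424972 -178.67433726074404
0.065 [0.53994983 0.02828687 0.065     ] 0.06487786821160291 -179.55113934764228
0.07 [0.53965015 0.02728688 0.07      ] 0.06457807175954268 179.56370872212906
ball [ 0.48334139 -0.11115196  0.074     ] 159.06922826951157 0.06815603769062953
```

Call:
arm_command --moves '[[-0.18, [0.018, 0.01, 0.2], 0], [-0.18, [0.018, 0.01, 0.4], 0], [-0.18, [0.018, 0.01, 0.55], 0], [-0.18, [0.018, 0.01, 0.623], 0], [-0.18, [0.018, 0.01, 0.623], 0], [-0.53, [0.018, 0.01, 0.623], 0], [-0.53, [0.018, 0.01, 0.623], 0], [-0.53, [0.018, 0.01, 0.623], 0], [-0.53, [0.018, 0.01, 0.623], 0]]'

```text
time: 11.05
tool_pos: [0.4755, 0.0283, 0.0877]
tool_rot: [-0.0, 0.933, -0.36, 0.001]
contact_force: [0.7, -0.2, 0.1]
gripper_width: 0.232
grasp_force: 0.0
```

```bash
python3 - <<'E'
from h import *
rep()
s=manip.state();q=s['tool_rot'];ps=2*np.arctan2(q[2],q[1]);ex=np.array([np.cos(ps),np.sin(ps)]);ey=np.array([np.sin(ps),-np.cos(ps)])
C=np.array([.540,.029])
for f in [174,167,160,153,146,139,132,125,118,111,104,97,91,86,83]:
    d=C+.066*np.array([np.cos(np.radians(f)),np.sin(np.radians(f))])-s['tool_pos'][:2]
    print(f,round(d@ex/.15,3),round(d@ey/.15,3))
E
```

```text
t 11.05 q6 2.21 pos [0.4755 0.0283 0.0877] yaw -42.18 r 0.1787 polar 113.57 F [ 0.73 -0.25  0.12] tau -0.102 grip 0.232
174 -0.04 -0.032
167 -0.069 -0.077
160 -0.092 -0.126
153 -0.109 -0.177
146 -0.12 -0.229
139 -0.125 -0.283
132 -0.122 -0.336
125 -0.114 -0.389
118 -0.099 -0.441
111 -0.077 -0.49
104 -0.05 -0.537
97 -0.018 -0.579
91 0.014 -0.613
86 0.043 -0.638
83 0.062 -0.652
```

Call:
arm_command --moves '[[-0.53, [-0.04, -0.032, 0], 0], [-0.53, [-0.069, -0.077, 0], 0], [-0.53, [-0.092, -0.126, 0], 0], [-0.53, [-0.109, -0.177, 0], 0], [-0.53, [-0.12, -0.229, 0], 0], [-0.53, [-0.125, -0.283, 0], 0], [-0.53, [-0.122, -0.336, 0], 0], [-0.53, [-0.114, -0.389, 0], 0], [-0.53, [-0.099, -0.441, 0], 0], [-0.53, [-0.077, -0.49, 0], 0], [-0.53, [-0.05, -0.537, 0], 0], [-0.53, [-0.018, -0.579, 0], 0], [-0.53, [0.014, -0.613, 0], 0], [-0.53, [0.043, -0.638, 0], 0], [-0.53, [0.062, -0.652, 0], 0], [-0.53, [0.062, -0.652, 0], 0]]'

```text
time: 12.38
tool_pos: [0.5464, 0.0938, 0.0858]
tool_rot: [0.002, 0.933, -0.36, -0.002]
contact_force: [-6.2, -2.7, 1.7]
gripper_width: 0.232
grasp_force: 3.3
```

```bash
python3 - <<'E'
from h import *
rep((.54,.029))
p=manip.grab_frame('wrist');save(p,'w8')
E
```

```text
t 12.3833 q6 2.344 pos [0.5464 0.0938 0.0858] yaw -42.19 r 0.0651 polar 84.37 F [-6.2  -2.71  1.66] tau 0.384 grip 0.232
```

View pics/w8.png

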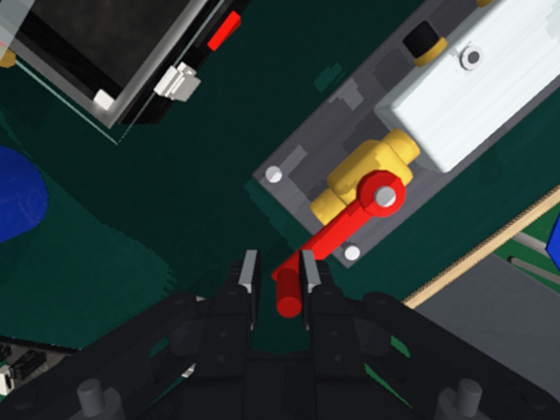

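The lever now lies along the manifold, with its stem at (384,195) and pin top at (289,306). I'm checking its angle.

```bash
python3 - <<'E'
from h import *
p=manip.grab_frame('wrist')
pin=at_z(p,289,307,.088);s=at_z(p,384.5,195.5,.065)
print(pin,s,np.degrees(np.arctan2(*(pin-s)[:2][::-1])),np.linalg.norm((pin-s)[:2]))
a=at_z(p,273.5,173.5,.008);b=at_z(p,352,253,.008);print('end edge ang',np.degrees(np.arctan2(*(b-a)[:2][::-1])))
E
```

```text
[0.53768645 0.09467234 0.088     ] [0.54057971 0.02933974 0.065     ] 92.53569449422139 0.0653966352687994
end edge ang -177.86649006841918
```

Call:
arm_command --moves '[[-0.53, [0.015, -0.01, 0], 0], [-0.53, [0.015, -0.01, 0], 0], [-0.53, [0.015, -0.01, 0], 0]]'

```text
time: 12.73
tool_pos: [0.5474, 0.0931, 0.0853]
tool_rot: [0.003, 0.933, -0.36, -0.003]
contact_force: [-10.0, -5.0, 3.9]
gripper_width: 0.237
grasp_force: 5.0
```

Call:
arm_command --moves '[[-0.18, [-0.03, 0.03, 0], 0], [-0.18, [-0.03, 0.03, 0], 0], [-0.18, [-0.03, 0.03, 0], 0], [-0.18, [-0.03, 0.03, 0], 0], [-0.18, [-0.03, 0.03, -0.15], 0], [-0.18, [-0.03, 0.03, -0.4], 0], [-0.18, [-0.03, 0.03, -0.65], 0], [-0.18, [-0.03, 0.03, -0.8], 0], [-0.18, [-0.03, 0.03, -0.8], 0], [-0.18, [-0.03, 0.03, -0.8], 0]]'

```text
time: 13.57
tool_pos: [0.5452, 0.0941, 0.2091]
tool_rot: [-0.001, 0.933, -0.36, 0.003]
contact_force: [0.5, 0.6, -1.1]
gripper_width: 0.403
grasp_force: 0.0
```

```bash
python3 - <<'E'
from h import *
rep((.54,.029))
p=manip.grab_frame('wrist')
d=manip.search_frame(p,'lever_pin');print(d[:1])
save(p,'w9')
E
```

```text
t 13.5667 q6 2.343 pos [0.5452 0.0941 0.2091] yaw -42.18 r 0.0653 polar 85.47 F [ 0.46  0.61 -1.06] tau -0.027 grip 0.403
[{'extent': [277.7, 151.2, 349.8, 227.2], 'confidence': 0.67}]
```

View pics/w9.png

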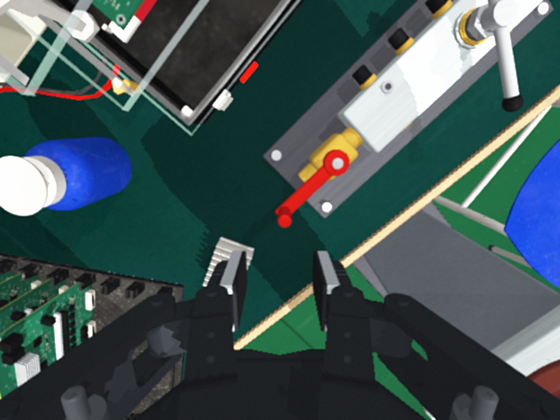

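The lever is open, running from (337,163) to (285,218) in line with the manifold, and the gripper is clear. The plug's bar is where I left it.

```bash
python3 -c "
from plant import manip
print(manip.job_done())"
```

```text
the job is handed in; nothing more can be done
None
```

The plug is snug at an estimated 0.2–0.3 rad of wedge, the valve lever was then swung open to its stop, the bystanders were left alone, and the job was handed in at about 13.6 s; no verdict came back.

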